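# Find and shim the rocking corner of a weighing slab

## Robot

A 6-joint arm with a two-finger parallel gripper is mounted at the origin on a cart in front of the work surface, level with it; the furniture and walls round the work are solid. World frame = base frame: x ahead of the robot, y to its left, z up, the work surface at z = 0. Lengths are in m, angles in rad, forces in N, time in s.
With the tool pointing down it reaches from about 0.225 to 0.875 m from the base axis. Payload 3.4 kg.
Tool frame: the origin (TCP) lies on the centre line of the jaws, within the pads' length; the fingertips stand 19 mm ahead of it and the grasp point (between the pads) is the TCP; z points along the fingers, y is the direction in which the jaws open and shut (so a half turn about z gives the same grasp; the last joint's range is limited). The gripper opens to 85 mm and grips with 20 to 120 N. Pads are 22 mm wide; open, the fingers measure 114 mm over their backs; the gripper's body (76 mm by 85 mm) begins 54 mm behind the grasp point. The pads swing forward as they close: fully open they stand 13 mm farther back than shut.
Start: joints at [1.224, 0.276, 1.505, -0, 1.361, -0.121], TCP at [0.129, 0.56, 0.25] pointing down, gripper open.
Joint ranges: [-2.89, 2.89], [-0.75, 2.08], [0.22, 2.7], [-1.18, 4.32], [0.11, 2.71], [-2.7, 2.7]. Speed limits (rad/s): [2.57, 2.57, 3.14, 3.14, 3.14, 3.14].

## Interface

Orientations are given as a unit quaternion [w, x, y, z].
In Python, from rig import monitor, eyes, manip, models gives the robot as it stands.
- The arm moves only by the tool send_rows, never from a script. Its argument "deltas" is a list of rows, each an object with "dp": the shift along the world's x, y, z each as a share of 0.12 m, from -1 to 1, a list of three; "rotation": the turn, a rotation vector about the world's x, y, z each as a share of 0.5 rad, from -1 to 1, a list of three. In form: [{"dp": [dx, dy, dz], "rotation": [rx, ry, rz]}, ...]. A call has 1 to 12 rows; each row is the pose to reach, as a shift and turn from the pose commanded when the call began; what a row does not reach only later rows make up. A row lasts 1/12 s, in which the tool goes at most 41.7 mm and 7.16 degrees, less where a joint would pass 70% of its speed; a pose out of reach is approached as far as the arm can. A call with a number of a shift or a turn outside -1 to 1 is refused whole. A call with a gripper value outside its range is refused whole. "fingers" is the closure, from -1 (fully open) to 1 (shut), set as the call begins (left out, the last holds). The fingers move at their own pace and stop on an object; "grip_force" is the grip in N (left out, the last holds). Time passes only in rows, so rows that repeat a pose let the fingers close. It gives the time, the measured TCP pose, the force and the opening at its end, in the units of the state.
- monitor.get_state(): the state, without advancing time (a new reading comes with each control period).
- eyes.get_image(name): name is "side" or "top" or "wrist"; returns a dict with "color" (420x560x3 uint8, red, green, blue), "depth" (420x560 float32, m along the optical axis (not along the pixel's ray), 0 where there is no reading), "mtx" (3x3 intrinsics, pixels), "rvec" (rotation vector, rad) and "tvec" (3), from world to camera coordinates, as OpenCV has them. Camera axes: x right, y down, z forward; pixel columns grow to the right and rows downward; lengths in m; the calibration is good to about 2 mm. A picture is of the moment at which its call begins.
- manip.sign_off(): hands the job in, once; it reports no verdict.
Trained networks look in a picture, given as the dict that the camera call returned (one of the last four; its "shot" number tells which), for a name from the list of things; names that differ only in an ending like _2 or _b are one class to them, and where a whole thing is asked for, a point or a joint stands for the part that bears it (a point fixed in the world has none). Each returns a list of dicts, best first, with "score" (0 to 1); they miss things now and then, are a little off and sometimes report something else, mostly with a low value. They report only what shows in the picture. A call takes as long as a camera call.
- models.find_in(name, picture): "box" ([left, top, right, bottom] in pixels, round what is visible of it).
The state is a dict: "clock": time; "qpos": joint angles; "qd": joint speeds; "effort": joint torques, N m; "position": TCP position; "ee_rot": TCP orientation; "contact_force": force on the tool from outside, world axes, zero at the start; "moment": the same for the moment, N m; "width": finger opening in m.
Only numpy, scipy, OpenCV 4.12 (cv2) and the standard library are available. Lean on these libraries where they do the work, as an engineer would, in place of code of your own. Each camera call takes 0.05 s, during which the arm holds its last target.

## Task

The square stone weighing slab rocks because one of the four rest pads under its corners stands a few millimetres low. Press gently on the corners in turn to find the one that gives, slide the metal shim wedge, thin end first, between that pad and the slab's foot until it just takes up the gap and all four feet carry weight without jacking the slab up, let go of it, then press that corner once more to show that it no longer rocks. Do not shove the slab along or press hard, and leave the bottle, the tape roll and the screw cap where they are.

Things in the scene. Friction and masses are not known exactly. Their poses are not given: they have to be found in the camera images.
- slab: square pale stone slab, loose, about 0.9 kg, 146 x 146 mm. Origin: its centre, in the plane of the undersides of its feet; z up, x and y along its sides. Feet 0 to 6 mm up, stone 6 to 22 mm. It stands level on three of four fixed springy round pads (104 mm across, about 22 N/mm), one centred under each foot, tops 16 mm above the worktop; the fourth pad is 3.5 to 7 mm lower, under any of the feet.
- foot_1: a foot of the slab: steel disc 20 mm across, 6 mm high, fixed under it at slab x -55, y +55 mm. Origin: centre of its underside, z up; the stone's top is 22 mm above it. Which foot has the low pad is not known beforehand.
- foot_2: a foot of the slab: steel disc 20 mm across, 6 mm high, fixed under it at slab x -55, y -55 mm. Origin: centre of its underside, z up; the stone's top is 22 mm above it. Which foot has the low pad is not known beforehand.
- foot_3: a foot of the slab: steel disc 20 mm across, 6 mm high, fixed under it at slab x +55, y +55 mm. Origin: centre of its underside, z up; the stone's top is 22 mm above it. Which foot has the low pad is not known beforehand.
- foot_4: a foot of the slab: steel disc 20 mm across, 6 mm high, fixed under it at slab x +55, y -55 mm. Origin: centre of its underside, z up; the stone's top is 22 mm above it. Which foot has the low pad is not known beforehand.
- wedge_grip (a point): centre of the shim wedge's upright grey handle (16 mm along x, 18 mm across y), 19.5 mm above the wedge's flat underside; the handle's top is 38.5 mm above the underside. x points along the wedge to its thin end. The wedge is metal, 24 mm wide, about 65 g, and lies flat on the worktop at the start.
- amber_bottle: bystander: brown bottle with dark cap, 33 mm wide, 92 mm tall; origin at the centre of its underside
- tape_roll: bystander: roll of paper tape lying flat, 52 mm across, 13 mm high; origin at the centre of its underside
- screw_cap: bystander: white screw cap, 50 mm across, 18 mm high; origin at the centre of its underside
- slab_top (a point): centre of the stone's flat top face, 22 mm above the slab's origin, same axes; a steel disc 54 mm across, 3 mm high, lies there. Pressing the stone over the low pad with 2 N or more tips the slab until that foot meets its pad; it comes back level when released. Over any other foot it stays put.
- wedge_tip (a point): middle of the thin end's lower edge, 60.5 mm ahead of wedge_grip. Here the wedge is 1.5 mm thick; its top rises evenly over 50 mm to 9.8 mm and stays so for 20 mm more under the handle. It holds by friction once wedged. From first touching the foot to jacking the slab up is about 6 mm of push, while the push grows to 2 to 4 N; pushed further, the slab lifts and slides along.

How it is judged:
On the way, in this order (a step that is already met when the one before it is completed fails the run):
1. the slab is rocked by a press on the corner that gives (contact force between the fingers and slab above 1.5 N and angle between slab's own z axis and vertical above 0.015 rad), for 0.1 s.
2. the same corner is pressed again with the wedge under it: the wedge bears the press and the slab stays level (contact force between each of the fingers, wedge and slab above 2 N and contact force between the fingers and wedge below 0.1 N and angle between slab's own z axis and vertical below 0.012 rad), for 0.2 s.
At the end, for the whole second after the job is handed in: all four feet of the slab carry weight (more than 0.25 N each), one of them through the wedge, the slab is level within 0.012 rad (0.7 degrees) and slab and wedge are at rest (contact force between each of foot_1, foot_2, foot_3, foot_4 and anything else above 0.25 N and contact force between wedge and slab above 0.25 N and angle between slab's own z axis and vertical below 0.012 rad and linear speed of each of slab, wedge below 0.01 m/s); the robot touches nothing.
It fails at once if the slab is pressed with more than 20 N (contact force between the fingers and slab above 20 N).
It fails at once if the wedge is driven against the slab with more than 20 N (contact force between wedge and slab above 20 N).
It fails at once if the slab is shoved more than 4 mm from its place (its tipping under a press aside) (distance of slab from where it was at the start of the episode above 0.004 m).
It fails at once if a bystander is moved more than 20 mm (distance of any of amber_bottle, tape_roll, screw_cap from where it was at the start of the episode above 0.02 m).
It also fails if it takes over 72 s, if anything falls off the work surface, if the arm or the gripper's body presses on something with over 40 N, if the wrist force passes 120 N, or if a joint passes its speed limit or range.

## Working session

There is one attempt and no reset: what is moved stays moved. The work goes in short steps, Python scripts to look and compute and a tool call to move; the robot and the scene stay as the last step left them, time stands still between calls to the robot, and variables do not carry over. Pictures are saved under pics/ and viewed, and the job is handed in when it is done.

Besides the shell and the picture viewer there is one more tool, called after "Request:" as name(argument=value, ...), one argument or row to a line, values as JSON. send_rows: Moves the arm, as the interface text tells. Its arguments: {"type":"object","properties":{"deltas":{"type":"array","items":{"type":"object","properties":{"dp":{"type":"array","items":{"type":"number"}},"rotation":{"type":"array","items":{"type":"number"}}}}},"fingers":{"type":"number"},"grip_force":{"type":"number"}},"required":["deltas"]}

```bash
ls; mkdir -p pics
cat > h.py <<'E'
import numpy as np,cv2
from rig import monitor, eyes, manip, models
def cam(d):
    R=cv2.Rodrigues(np.array(d['rvec'],float))[0]; return R,np.array(d['tvec'],float).reshape(3),np.array(d['mtx'],float)
def cloud(d):
    R,t,K=cam(d); z=d['depth']; h,w=z.shape
    u,v=np.meshgrid(np.arange(w),np.arange(h))
    P=np.stack([(u-K[0,2])/K[0,0]*z,(v-K[1,2])/K[1,1]*z,z],-1)
    W=(P-t)@R; W[z<=0]=np.nan; return W
def proj(d,p):
    R,t,K=cam(d); c=R@np.array(p)+t; q=K@c; return q[:2]/q[2]
def save(d,n,boxes=()):
    im=cv2.cvtColor(d['color'],cv2.COLOR_RGB2BGR).copy()
    for b in boxes: cv2.rectangle(im,tuple(int(x) for x in b[:2]),tuple(int(x) for x in b[2:]),(0,0,255),1)
    cv2.imwrite('pics/'+n,im)
E
python3 - <<'E'
from h import *
print(monitor.get_state())
for c in ['top','side','wrist']:
    d=eyes.get_image(c); save(d,c+'0.png'); np.savez(c+'0.npz',**{k:v for k,v in d.items()})
    for n in ['slab','wedge_grip','amber_bottle','tape_roll','screw_cap','foot_1']:
        for r in models.find_in(n,d)[:4]: print(c,n,np.round(r['box']),round(r['score'],2))
E
```

```text
pics
{'clock': 0.0, 'qpos': array([ 1.22399740e+00,  2.76571069e-01,  1.50616056e+00, -1.79680929e-05,
        1.36070763e+00, -1.21008048e-01]), 'qd': array([ 0.00111932,  0.00159655, -0.00066384,  0.00038195,  0.00030477,
        0.00131371]), 'effort': array([ 8.75238002e-04, -4.16775262e+01, -2.45811653e+01, -1.22982567e-05,
        1.09619866e-02,  1.50878486e-05]), 'position': array([0.1285693 , 0.55991483, 0.2494424 ]), 'ee_rot': array([-2.05455285e-04,  1.12653857e-01,  9.93633864e-01, -9.00200622e-04]), 'contact_force': array([ 0.11767283,  0.28568454, -0.3162509 ]), 'moment': array([-0.00409926,  0.00711061,  0.01134493]), 'width': 0.08547995777929056}
top slab [191. 197. 249. 262.] 0.56
top wedge_grip [314. 256. 339. 263.] 0.67
top amber_bottle [237. 143. 246. 163.] 0.71
top tape_roll [399. 261. 421. 283.] 0.7
top screw_cap [126. 209. 139. 225.] 0.73
side slab [249. 256. 311. 306.] 0.9
side wedge_grip [330. 193. 345. 219.] 0.75
side amber_bottle [205. 220. 219. 250.] 0.75
side tape_roll [353. 158. 365. 165.] 0.49
side screw_cap [225. 357. 245. 381.] 0.78
side foot_1 [248. 256. 310. 308.] 0.23
```

View pics/top0.png

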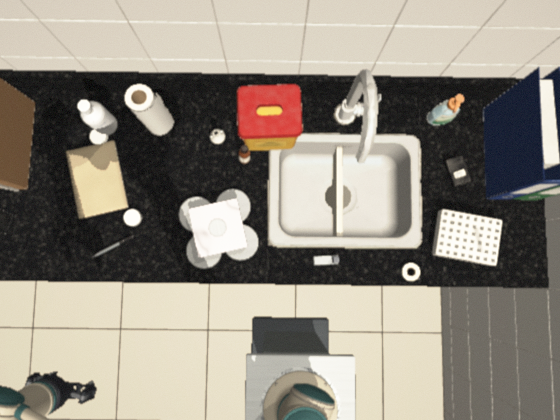

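View pics/side0.png

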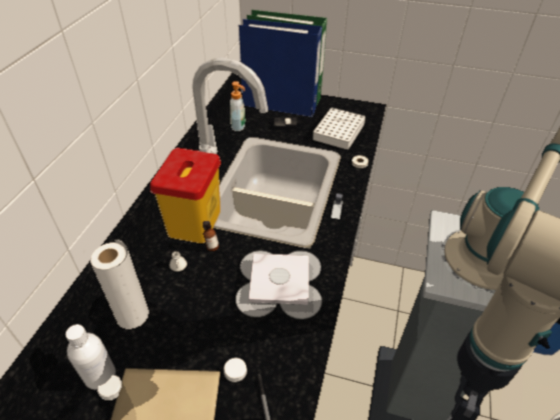

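View pics/wrist0.png

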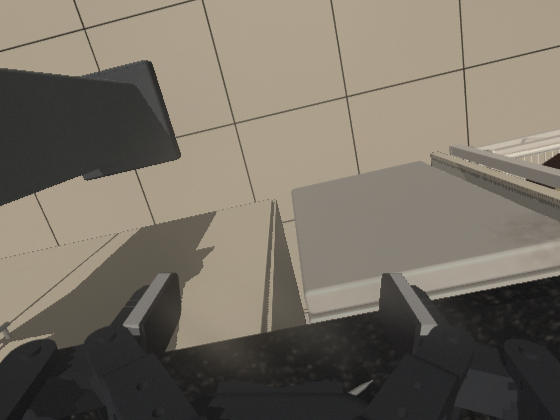

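Run:
```python
from h import *
for c in ['top','side']:
    d=dict(np.load(c+'0.npz')); W=cloud(d)
    print(c,'campos',-cam(d)[0].T@cam(d)[1])
    B={'top':dict(slab=(191,197,249,262),wedge=(314,254,340,266),bottle=(237,143,246,163),tape=(399,261,421,283),cap=(124,209,141,225)),
     'side':dict(slab=(249,256,311,306),wedge=(330,193,345,219),bottle=(205,220,219,250),cap=(225,357,245,381),tape=(353,158,365,165))}[c]
    for n,b in B.items():
        P=W[b[1]:b[3],b[0]:b[2]].reshape(-1,3); m=P[:,2]>0.007; 
        Q=P[m]; print(n,m.sum(),np.round(np.nanmin(Q,0),3),np.round(np.nanmax(Q,0),3),np.round(np.nanmedian(Q,0),3))
    d2=W
d=dict(np.load('top0.npz'));W=cloud(d)
np.set_printoptions(linewidth=250)
print(np.round(W[252:268,310:345,2]*1000).astype(int))
P=W[185:275,175:265]; m=(P[...,2]>0.031)&(P[...,2]<0.046)
uv=P[m][:,:2].astype(np.float32); r=cv2.minAreaRect(uv*1000); print(r, m.sum())
im=cv2.cvtColor(d['color'],cv2.COLOR_RGB2BGR)[180:275,170:345]; cv2.imwrite('pics/c.png',cv2.resize(im,None,fx=4.5,fy=4.5,interpolation=cv2.INTER_CUBIC))
```

```text
top campos [0.40459841 0.08475731 1.45536147]
slab 3445 [0.417 0.158 0.007] [0.61  0.333 0.05 ] [0.511 0.246 0.037]
wedge 114 [ 0.416 -0.104  0.007] [ 0.443 -0.04   0.043] [ 0.428 -0.087  0.013]
bottle 111 [0.716 0.169 0.008] [0.767 0.196 0.097] [0.73  0.178 0.066]
tape 208 [ 0.366 -0.348  0.007] [ 0.425 -0.289  0.025] [ 0.396 -0.321  0.013]
cap 226 [0.523 0.481 0.008] [0.568 0.53  0.028] [0.544 0.504 0.018]
side campos [0.32630995 0.93994628 0.96095516]
slab 3042 [0.422 0.141 0.007] [0.62  0.339 0.044] [0.511 0.261 0.036]
wedge 91 [ 0.413 -0.107  0.007] [ 0.437 -0.06   0.039] [ 0.426 -0.091  0.019]
bottle 324 [0.713 0.083 0.008] [0.759 0.194 0.095] [0.732 0.182 0.047]
cap 371 [0.521 0.483 0.008] [0.568 0.531 0.022] [0.543 0.509 0.017]
tape 62 [ 0.378 -0.338  0.007] [ 0.418 -0.299  0.017] [ 0.4   -0.316  0.011]
[[                  -5                    1                    5                    3                    4                    3                    3                    1                    3                   -2                    8
                    -1                    1 
[... 11096 characters left out ...]
                  3
                    -2                   -4                   -7                    1                   -5                    0                   -4                    7                   -2                    1                    1
                     1                   -2                   -1                   -1                   -1                   -3                    1                   -5                   -1 -9223372036854775808                    2
                    -7                  -10]]
((516.4172973632812, 248.58538818359375), (146.61563110351562, 146.19192504882812), 13.45035171508789) 2446<stdin>:13: RuntimeWarning: invalid value encountered in cast
```

View pics/c.png

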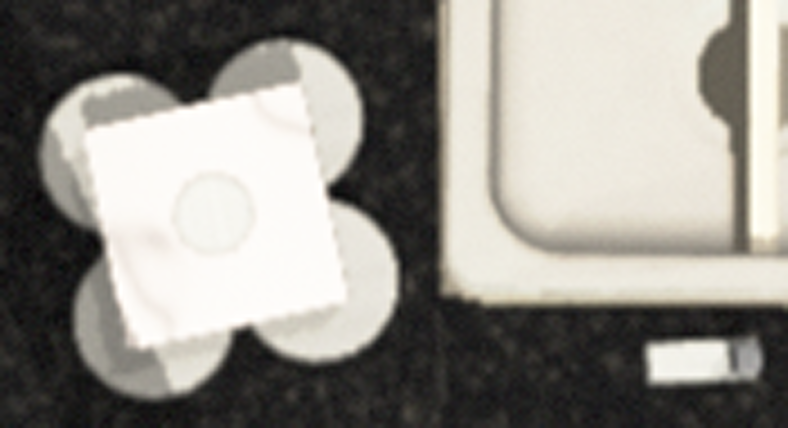

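Run:
```python
from h import *
for c in ['top','side']:
    d=dict(np.load(c+'0.npz'));W=cloud(d)
    P=W.reshape(-1,3); C=d['color'].reshape(-1,3).astype(int)
    th=np.radians(13.45); ctr=np.array([.5164,.2486]); Rz=np.array([[np.cos(th),-np.sin(th)],[np.sin(th),np.cos(th)]])
    L=(P[:,:2]-ctr)@Rz
    m=(abs(L)<.068).all(1)&(np.hypot(*L.T)>.03)&(P[:,2]>.02)
    Q=P[m]; A=np.c_[Q[:,:2],np.ones(len(Q))]; co,*_=np.linalg.lstsq(A,Q[:,2],rcond=None)
    print(c,'top plane',co,'h at ctr',co@[*ctr,1],m.sum())
    bg=(abs(L)<.2).all(1)&(C.max(1)<45)&(abs(P[:,2])<.012); print('table z',np.nanmedian(P[bg,2]))
    for sx in(-1,1):
        for sy in(-1,1):
            f=np.array([sx,sy])*.055; m=(np.hypot(*(L-f).T)<.046)&(abs(L).max(1)>.08)&(C.min(1)>60)
            print(f,'world',np.round(ctr+Rz@f,4),m.sum(),np.round(np.nanmean(P[m,2])*1000,2),np.round(np.nanmedian(P[m,2])*1000,2),np.nanstd(P[m,2])/m.sum()**.5*1000)
    m=(abs(L)<.1).all(1)&(P[:,2]>.029)&(P[:,2]<.05)
    print(cv2.minAreaRect(P[m][:,:2].astype(np.float32)*1000))
```

```text
top top plane [-0.00118595 -0.00023617  0.03904861] h at ctr 0.03837747672670278 1825
table z 0.0008340848626975891
[-0.055 -0.055] world [0.4757 0.1823] 247 16.57 16.58 0.19993382276221824
[-0.055  0.055] world [0.4501 0.2893] 253 16.69 16.69 0.20724545171114592
[ 0.055 -0.055] world [0.5827 0.2079] 239 10.44 10.26 0.18791590422990728
[0.055 0.055] world [0.5571 0.3149] 246 16.59 16.56 0.19160598409001608
((516.4172973632812, 248.58538818359375), (146.61563110351562, 146.19192504882812), 13.45035171508789)
side top plane [-0.00426699 -0.00026696  0.03874514] h at ctr 0.03647529486349055 1902
table z -0.0012195180927138639
[-0.055 -0.055] world [0.4757 0.1823] 171 14.8 14.76 0.13647900971093707
[-0.055  0.055] world [0.4501 0.2893] 304 14.81 14.89 0.10179976700794562
[ 0.055 -0.055] world [0.5827 0.2079] 148 8.71 8.84 0.16929630237206886
[0.055 0.055] world [0.5571 0.3149] 299 14.41 14.45 0.1093487230394501
((514.6719970703125, 248.9862060546875), (145.38414001464844, 149.56979370117188), 13.481618881225586)
```

Request:
send_rows(
  deltas=[
    {"dp": [0.3,-0.25,-0.1],"rotation": [0,0,-0.2]},
    {"dp": [0.6,-0.5,-0.2],"rotation": [0,0,-0.4]},
    {"dp": [0.95,-0.74,-0.25],"rotation": [0,0,-0.56]},
    {"dp": [0.95,-0.74,-0.25],"rotation": [0,0,-0.56]},
  ],
  fingers=1,
)

```text
clock: 1.38
position: [0.2448, 0.4689, 0.2194]
ee_rot: [0.001, 0.252, 0.968, -0.001]
contact_force: [-0.3, 0.0, 1.1]
width: 0.0388
```

Request:
send_rows(
  deltas=[
    {"dp": [0.3,-0.25,-0.1],"rotation": [0,0,-0.2]},
    {"dp": [0.6,-0.5,-0.2],"rotation": [0,0,-0.4]},
    {"dp": [0.95,-0.74,-0.25],"rotation": [0,0,-0.56]},
    {"dp": [0.95,-0.74,-0.25],"rotation": [0,0,-0.56]},
  ],
)

```text
clock: 1.72
position: [0.3593, 0.3801, 0.1896]
ee_rot: [0.001, 0.385, 0.923, -0.001]
contact_force: [-0.0, 1.2, 0.3]
width: 0.0001
```

Request:
send_rows(
  deltas=[
    {"dp": [0.3,-0.25,-0.1],"rotation": [0,0,-0.2]},
    {"dp": [0.6,-0.5,-0.2],"rotation": [0,0,-0.4]},
    {"dp": [0.95,-0.74,-0.25],"rotation": [0,0,-0.56]},
    {"dp": [0.95,-0.74,-0.25],"rotation": [0,0,-0.56]},
  ],
)

```text
clock: 2.05
position: [0.4738, 0.2913, 0.1596]
ee_rot: [0.001, 0.51, 0.86, -0.0]
contact_force: [-0.8, 0.6, 0.6]
width: 0.0003
```

Request:
send_rows(
  deltas=[
    {"dp": [0.3,-0.25,-0.1],"rotation": [0,0,-0.2]},
    {"dp": [0.6,-0.5,-0.2],"rotation": [0,0,-0.4]},
    {"dp": [0.91,-0.69,-0.35],"rotation": [0,0,-0.56]},
    {"dp": [0.91,-0.69,-0.5],"rotation": [0,0,-0.56]},
    {"dp": [0.91,-0.69,-0.6],"rotation": [0,0,-0.56]},
    {"dp": [0.91,-0.69,-0.6],"rotation": [0,0,-0.56]},
    {"dp": [0.91,-0.69,-0.6],"rotation": [0,0,-0.56]},
  ],
)

```text
clock: 2.63
position: [0.5794, 0.211, 0.0875]
ee_rot: [-0.001, 0.623, 0.782, -0.001]
contact_force: [0.1, 0.8, 0.6]
width: -0.0001
```

Run:
```python
from h import *
s=monitor.get_state(); print(s['position'],s['ee_rot'],s['contact_force'])
d=eyes.get_image('wrist'); save(d,'w1.png'); np.savez('w1.npz',**d)
print([proj(d,p) for p in [(.583,.208,.038),(.583,.208,.06)]])
```

```text
[0.57937018 0.21095653 0.08753393] [-0.00082227  0.62349548  0.78182606 -0.00084191] [0.12104066 0.80015882 0.60598386]
[array([284.92266547, 256.61815916]), array([285.52626018, 276.20831355])]
```

View pics/w1.png

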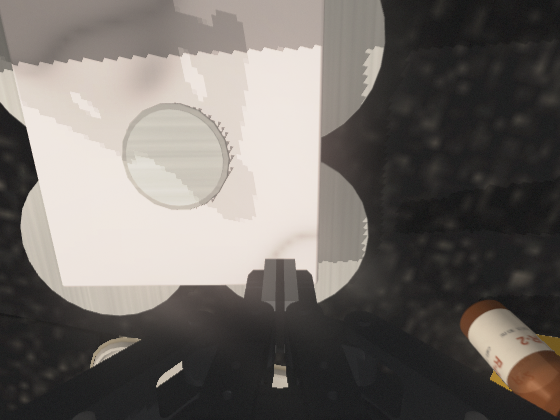

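Request:
send_rows(
  deltas=[
    {"dp": [0.02,-0.02,-0.1],"rotation": [0,0,0.02]},
    {"dp": [0.02,-0.02,-0.2],"rotation": [0,0,0.02]},
    {"dp": [0.02,-0.02,-0.23],"rotation": [0,0,0.02]},
    {"dp": [0.02,-0.02,-0.23],"rotation": [0,0,0.02]},
  ],
)

```text
clock: 3.02
position: [0.5814, 0.2091, 0.0602]
ee_rot: [-0.0, 0.619, 0.785, -0.001]
contact_force: [-0.2, -0.8, -0.7]
width: -0.0004
```

Request:
send_rows(
  deltas=[
    {"dp": [0,0,-0.01],"rotation": [0,0,0]},
    {"dp": [0,0,-0.02],"rotation": [0,0,0]},
    {"dp": [0,0,-0.02],"rotation": [0,0,0]},
  ],
)

```text
clock: 3.27
position: [0.5826, 0.2091, 0.0588]
ee_rot: [0.0, 0.619, 0.785, 0.0]
contact_force: [-0.3, 0.4, -0.3]
width: -0.0001
```

Request:
send_rows(
  deltas=[
    {"dp": [0,0,-0.008],"rotation": [0,0,0]},
    {"dp": [0,0,-0.015],"rotation": [0,0,0]},
    {"dp": [0,0,-0.015],"rotation": [0,0,0]},
  ],
)

```text
clock: 3.52
position: [0.5825, 0.2088, 0.0566]
ee_rot: [0.0, 0.619, 0.785, 0.0]
contact_force: [-0.3, -0.1, -0.1]
width: -0.0005
```

Request:
send_rows(
  deltas=[
    {"dp": [0,0,-0.008],"rotation": [0,0,0]},
    {"dp": [0,0,-0.015],"rotation": [0,0,0]},
    {"dp": [0,0,-0.015],"rotation": [0,0,0]},
  ],
)

```text
clock: 3.77
position: [0.5828, 0.2087, 0.0548]
ee_rot: [0.0, 0.619, 0.785, 0.0]
contact_force: [0.9, -0.4, 1.8]
width: -0.0001
```

Request:
send_rows(
  deltas=[
    {"dp": [0,0,-0.008],"rotation": [0,0,0]},
    {"dp": [0,0,-0.015],"rotation": [0,0,0]},
    {"dp": [0,0,-0.015],"rotation": [0,0,0]},
  ],
)

```text
clock: 4.02
position: [0.5826, 0.2089, 0.0529]
ee_rot: [0.0, 0.619, 0.785, 0.0]
contact_force: [-0.2, 0.6, 2.2]
width: 0.0002
```

Run:
```python
from h import *
for i in range(3):
    d=eyes.get_image('side'); s=monitor.get_state(); print(s['position'],s['contact_force'])
np.savez('s1.npz',**d); save(d,'s1.png')
W=cloud(d);P=W.reshape(-1,3)
th=np.radians(13.45); ctr=np.array([.5164,.2486]); Rz=np.array([[np.cos(th),-np.sin(th)],[np.sin(th),np.cos(th)]])
L=(P[:,:2]-ctr)@Rz
m=(abs(L)<.062).all(1)&(np.hypot(*L.T)>.03)&(P[:,2]>.02)&(P[:,2]<.047)&~((L[:,0]>.02)&(L[:,1]<0))
Q=L[m]; A=np.c_[Q,np.ones(len(Q))]; co,*_=np.linalg.lstsq(A,P[m][:,2],rcond=None);print(co,m.sum())
```

```text
[0.58262985 0.20884772 0.05296588] [ 1.53518789 -0.24556638  2.02807031]
[0.58260485 0.20887942 0.05296486] [ 0.57900755 -1.58334501  1.57228881]
[0.58259755 0.20888047 0.05300732] [ 1.65538246 -1.69622847  1.30509094]
[-0.04407471  0.04552744  0.03683415] 1219
```

Request:
send_rows(
  deltas=[
    {"dp": [0,0,-0.006],"rotation": [0,0,0]},
    {"dp": [0,0,-0.012],"rotation": [0,0,0]},
    {"dp": [0,0,-0.012],"rotation": [0,0,0]},
  ],
)

```text
clock: 4.42
position: [0.5827, 0.2089, 0.052]
ee_rot: [0.0, 0.619, 0.785, 0.0]
contact_force: [0.8, -0.1, 4.1]
width: 0.0004
```

Request:
send_rows(
  deltas=[
    {"dp": [0,0,-0.004],"rotation": [0,0,0]},
    {"dp": [0,0,-0.004],"rotation": [0,0,0]},
    {"dp": [0,0,-0.004],"rotation": [0,0,0]},
  ],
)

```text
clock: 4.67
position: [0.5827, 0.2088, 0.0519]
ee_rot: [0.0, 0.619, 0.785, 0.0]
contact_force: [0.3, -1.9, 6.9]
width: -0.0
```

Request:
send_rows(
  deltas=[
    {"dp": [0,0,0.05],"rotation": [0,0,0]},
    {"dp": [0,0,0.3],"rotation": [0,0,0]},
    {"dp": [-0.2,-0.1,0.6],"rotation": [0,0,0]},
    {"dp": [-0.5,-0.4,0.9],"rotation": [0,0,-0.1]},
    {"dp": [-0.8,-0.7,0.95],"rotation": [0,0,-0.25]},
    {"dp": [-1,-1,0.95],"rotation": [0,0,-0.4]},
    {"dp": [-1,-1,0.95],"rotation": [0,0,-0.47]},
  ],
  fingers=-0.2,
)

```text
clock: 5.25
position: [0.4592, 0.0877, 0.1656]
ee_rot: [-0.0, 0.708, 0.706, -0.001]
contact_force: [-0.5, -0.3, -1.0]
width: 0.0512
```

Request:
send_rows(
  deltas=[
    {"dp": [-0.1,-0.3,0],"rotation": [0,0,0]},
    {"dp": [-0.2,-0.6,0],"rotation": [0,0,0]},
    {"dp": [-0.25,-0.95,0],"rotation": [0,0,0]},
    {"dp": [-0.25,-0.95,0],"rotation": [0,0,0]},
    {"dp": [-0.25,-0.95,0],"rotation": [0,0,0]},
    {"dp": [-0.25,-0.95,0],"rotation": [0,0,0]},
  ],
)

```text
clock: 5.75
position: [0.4319, -0.0248, 0.1649]
ee_rot: [-0.001, 0.708, 0.707, 0.0]
contact_force: [-0.3, -0.1, 0.0]
width: 0.0514
```

Run:
```python
from h import *
s=monitor.get_state(); print(s['clock'],s['position'],s['ee_rot'],s['width'])
d=eyes.get_image('wrist'); save(d,'w2.png'); np.savez('w2.npz',**d)
for n in ['wedge_grip','wedge_tip']: 
  for r in models.find_in(n,d)[:3]: print(n,r)
print(proj(d,(.43,-.099,.038)))
```

```text
5.75 [ 0.43193322 -0.02479518  0.16487365] [-7.29484156e-04  7.07647662e-01  7.06565085e-01  1.87737894e-04] 0.05141761274579445
wedge_grip {'box': [256.5, 206.6, 289.0, 302.1], 'score': 0.66}
wedge_tip {'box': [256.4, 209.1, 288.1, 301.0], 'score': 0.79}
[277.41545033 294.10620545]
```

View pics/w2.png

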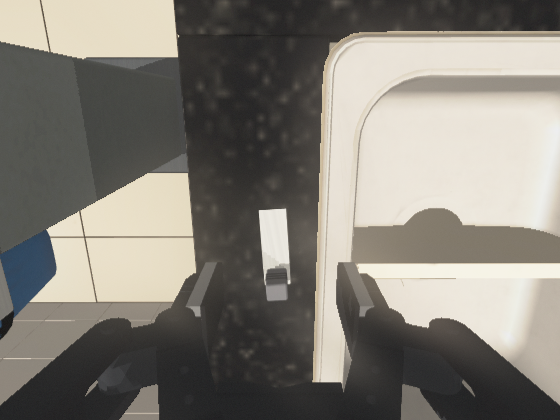

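Run:
```python
from h import *
d=dict(np.load('w2.npz')); W=cloud(d)
c=W[200:305,245:300].reshape(-1,3); col=d['color'][200:305,245:300].reshape(-1,3).astype(int)
m=(c[:,2]>.030)&(c[:,2]<.048); H=c[m]; print('handle',m.sum(),H.mean(0),H.min(0),H.max(0),cv2.minAreaRect(H[:,:2].astype(np.float32)*1000))
# white wedge ramp
m=(col.min(1)>150); S=c[m&(c[:,2]<.025)]; print(m.sum(),S.min(0),S.max(0))
r=cv2.minAreaRect(S[:,:2].astype(np.float32)*1000); print(r,cv2.boxPoints(r))
ys=np.linspace(S[:,1].min()+.003,S[:,1].max()-.003,7)
for y in ys:
    k=abs(S[:,1]-y)<.003; print(round(y,3),S[k,0].min(),S[k,0].max(),S[k,0].mean(),np.median(S[k,2]))
im=cv2.cvtColor(d['color'],cv2.COLOR_RGB2BGR)[195:310,230:320]; cv2.imwrite('pics/c2.png',cv2.resize(im,None,fx=5,fy=5,interpolation=cv2.INTER_CUBIC))
```

```text
handle 438 [ 0.42896498 -0.09610823  0.03641676] [ 0.41963519 -0.10608203  0.03005086] [ 0.43799988 -0.08917594  0.03898864] ((428.99609375, -97.69879150390625), (17.99215316772461, 16.81212043762207), 4.010679721832275)
1640 [ 0.41373531 -0.10564394 -0.00205846] [ 0.44124706 -0.03685377  0.011637  ]
((427.3889465332031, -71.46939086914062), (23.887495040893555, 68.54314422607422), 3.8448870182037354) [[ 413.17398  -38.07585]
 [ 417.77017 -106.46472]
 [ 441.6039  -104.86293]
 [ 437.00772  -36.47406]]
-0.103 0.4176355729996408 0.441247063625066 0.4323392913271606 0.008992290972293676
-0.092 0.4168745554503944 0.44052211632702537 0.42732013878558234 0.008456287194154356
-0.082 0.41614066825138435 0.43932719315034785 0.4280699211600946 0.00784137952113489
-0.071 0.4152898034405038 0.4394820545466634 0.4277006990363403 0.00605434483827077
-0.061 0.4154081657963786 0.4384859330728775 0.42700922547868225 0.004302431638999754
-0.05 0.41450025751205793 0.43750521765946837 0.426004921064155 0.0026107339837211606
-0.04 0.41377591487152604 0.4366012486774109 0.42558209767520055 0.000931798430384568
```

View pics/c2.png

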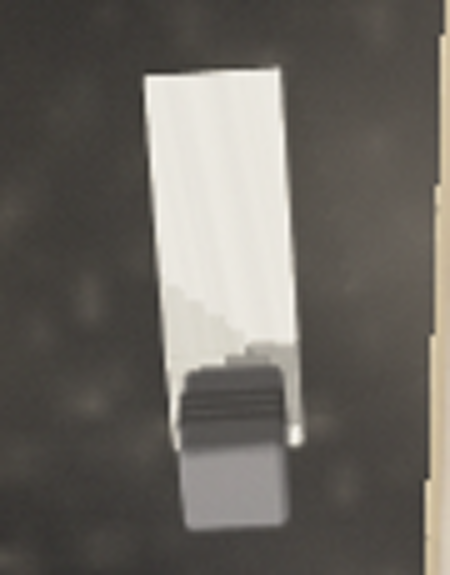

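Run:
```python
from h import *
W=cloud(dict(np.load('w2.npz')))
print(np.round(W[250:260,310:345].mean(0),3)[::3])
```

```text
[[ 0.46  -0.081 -0.001]
 [   nan    nan    nan]
 [ 0.465 -0.081 -0.001]
 [ 0.468 -0.081  0.001]
 [ 0.47  -0.079  0.004]
 [ 0.473 -0.079  0.004]
 [ 0.476 -0.08   0.003]
 [ 0.478 -0.08   0.003]
 [   nan    nan    nan]
 [ 0.484 -0.08   0.003]
 [ 0.486 -0.08   0.003]
 [ 0.489 -0.08   0.003]]
```

Request:
send_rows(
  deltas=[
    {"dp": [-0.02,-0.3,0],"rotation": [0,0,0.136]},
    {"dp": [-0.02,-0.61,-0.1],"rotation": [0,0,0.136]},
    {"dp": [-0.02,-0.61,-0.3],"rotation": [0,0,0.136]},
    {"dp": [-0.02,-0.61,-0.5],"rotation": [0,0,0.136]},
    {"dp": [-0.02,-0.61,-0.65],"rotation": [0,0,0.136]},
    {"dp": [-0.02,-0.61,-0.65],"rotation": [0,0,0.136]},
    {"dp": [-0.02,-0.61,-0.65],"rotation": [0,0,0.136]},
  ],
  fingers=0.25,
)

```text
clock: 6.48
position: [0.4297, -0.0971, 0.0864]
ee_rot: [-0.001, 0.682, 0.731, -0.0]
contact_force: [1.0, -1.0, 0.3]
width: 0.032
```

Request:
send_rows(
  deltas=[
    {"dp": [0,-0.005,-0.15],"rotation": [0,0,0]},
    {"dp": [0,-0.005,-0.3],"rotation": [0,0,0]},
    {"dp": [0,-0.005,-0.4],"rotation": [0,0,0]},
    {"dp": [0,-0.005,-0.45],"rotation": [0,0,0]},
    {"dp": [0,-0.005,-0.45],"rotation": [0,0,0]},
  ],
)

```text
clock: 6.9
position: [0.4303, -0.0984, 0.033]
ee_rot: [-0.0, 0.682, 0.731, 0.0]
contact_force: [-0.0, 0.4, -0.6]
width: 0.032
```

Request:
send_rows(
  deltas=[
    {"dp": [0,0,0],"rotation": [0,0,0]},
    {"dp": [0,0,0],"rotation": [0,0,0]},
    {"dp": [0,0,0],"rotation": [0,0,0]},
    {"dp": [0,0,0],"rotation": [0,0,0]},
    {"dp": [0,0,0],"rotation": [0,0,0]},
  ],
  fingers=1,
  grip_force=30,
)

```text
clock: 7.32
position: [0.4309, -0.0992, 0.034]
ee_rot: [0.001, 0.683, 0.731, 0.001]
contact_force: [0.4, 1.5, 6.1]
width: 0.0172
```

Request:
send_rows(
  deltas=[
    {"dp": [0,0,0.1],"rotation": [0,0,0]},
    {"dp": [0,0,0.3],"rotation": [0,0,0]},
    {"dp": [0,0,0.6],"rotation": [0,0,0]},
    {"dp": [0,0,0.9],"rotation": [0,0,0]},
    {"dp": [0,0,0.9],"rotation": [0,0,0]},
    {"dp": [0,0,0.9],"rotation": [0,0,0]},
  ],
)

```text
clock: 7.82
position: [0.4313, -0.0996, 0.1431]
ee_rot: [0.003, 0.683, 0.731, 0.001]
contact_force: [-0.5, 0.2, -0.9]
width: 0.0171
```

Run:
```python
from h import *
s=monitor.get_state(); print(s['clock'],s['position'],s['ee_rot'],s['width'],s['contact_force'])
d=eyes.get_image('wrist'); save(d,'w3.png'); np.savez('w3.npz',**d)
d=eyes.get_image('side'); np.savez('s3.npz',**d)
im=cv2.cvtColor(d['color'],cv2.COLOR_RGB2BGR)[130:250,270:420]; cv2.imwrite('pics/s3.png',cv2.resize(im,None,fx=5,fy=5,interpolation=cv2.INTER_CUBIC))
```

```text
7.8167 [ 0.43130587 -0.09960269  0.14306906] [0.00267391 0.68267652 0.73071516 0.00098579] 0.017139203976545794 [-0.52413557  0.234218   -0.88301556]
```

View pics/w3.png

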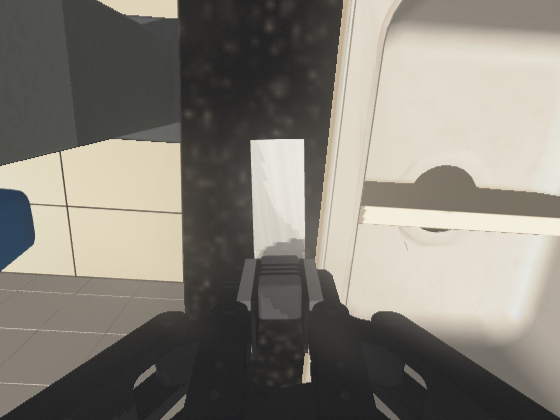

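View pics/s3.png

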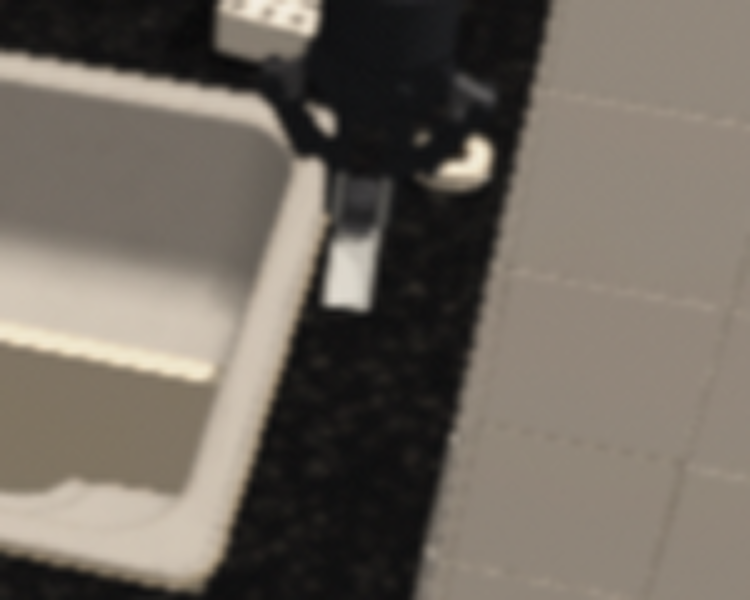

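```bash
cat > wm.py <<'E'
from h import *
def measure(d,box,zlo,zhi):
    W=cloud(d); x0,y0,x1,y1=box
    c=W[y0:y1,x0:x1].reshape(-1,3); col=d['color'][y0:y1,x0:x1].reshape(-1,3).astype(int)
    m=(col.min(1)>120)&(c[:,2]>zlo)&(c[:,2]<zhi); S=c[m]
    r=cv2.minAreaRect(S[:,:2].astype(np.float32)*1000); return S,r
E
python3 - <<'E'
from wm import *
d=dict(np.load('w3.npz'))
S,r=measure(d,(245,130,312,258),.08,.16)
print(r,np.round(cv2.boxPoints(r),1),len(S))
a=np.radians(r[2]); ax=np.array([-np.sin(a),np.cos(a)]) if r[1][1]>r[1][0] else np.array([np.cos(a),np.sin(a)])
if ax[1]<0: ax=-ax
print('axis',ax)
t=S[:,:2]@ax; tip=np.quantile(t,.998); u=tip-t; w=S[:,:2]@np.array([ax[1],-ax[0]])
A=np.c_[u,w-w.mean(),np.ones(len(u))]; k=u<.045; co=np.linalg.lstsq(A[k],S[k,2],rcond=None)[0]; print('slope(exp .166), roll, z at tip',co, u.max())
E
```

```text
((428.3653869628906, -65.45602416992188), (24.098690032958984, 54.7403450012207), 5.062563419342041) [[413.9 -39.3]
 [418.8 -93.8]
 [442.8 -91.7]
 [438.  -37.1]] 6095
axis [-0.08824347  0.99609894]
slope(exp .166), roll, z at tip [0.16865497 0.00468843 0.1094057 ] 0.05459294043991275
```

Request:
send_rows(
  deltas=[
    {"dp": [0.2,0.25,0],"rotation": [0,0,0.05]},
    {"dp": [0.45,0.55,0],"rotation": [0,0,0.1]},
    {"dp": [0.73,0.87,-0.05],"rotation": [0,0,0.167]},
    {"dp": [0.73,0.87,-0.1],"rotation": [0,0,0.167]},
  ],
)

```text
clock: 8.25
position: [0.5207, 0.0086, 0.1278]
ee_rot: [0.0, 0.651, 0.759, 0.001]
contact_force: [-0.3, -0.2, -0.7]
width: 0.0176
```

Request:
send_rows(
  deltas=[
    {"dp": [0.2,0.25,0],"rotation": [0,0,0.05]},
    {"dp": [0.45,0.55,-0.05],"rotation": [0,0,0.1]},
    {"dp": [0.65,0.75,-0.1],"rotation": [0,0,0.167]},
    {"dp": [0.73,0.87,-0.15],"rotation": [0,0,0.167]},
    {"dp": [0.73,0.87,-0.15],"rotation": [0,0,0.167]},
    {"dp": [0.73,0.87,-0.15],"rotation": [0,0,0.167]},
    {"dp": [0.73,0.87,-0.15],"rotation": [0,0,0.167]},
  ],
)

```text
clock: 8.83
position: [0.6032, 0.1088, 0.1096]
ee_rot: [-0.001, 0.619, 0.785, -0.002]
contact_force: [0.7, 0.5, -1.2]
width: 0.0177
```

Run:
```python
from h import *
s=monitor.get_state(); print(s['clock'],s['position'],s['ee_rot'],s['width'],s['contact_force'])
d=eyes.get_image('wrist'); save(d,'w4.png'); np.savez('w4.npz',**d)
d=eyes.get_image('side'); np.savez('s4.npz',**d)
im=cv2.cvtColor(d['color'],cv2.COLOR_RGB2BGR)[210:330,220:370]; cv2.imwrite('pics/s4.png',cv2.resize(im,None,fx=5,fy=5,interpolation=cv2.INTER_CUBIC))
```

```text
8.8333 [0.60315001 0.10883758 0.10958436] [-0.00132695  0.61944423  0.78503756 -0.00176669] 0.017744969767300934 [ 0.70323946  0.4708333  -1.22218311]
```

View pics/w4.png

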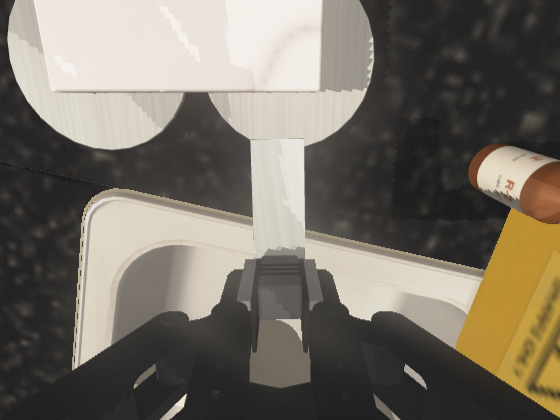

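View pics/s4.png

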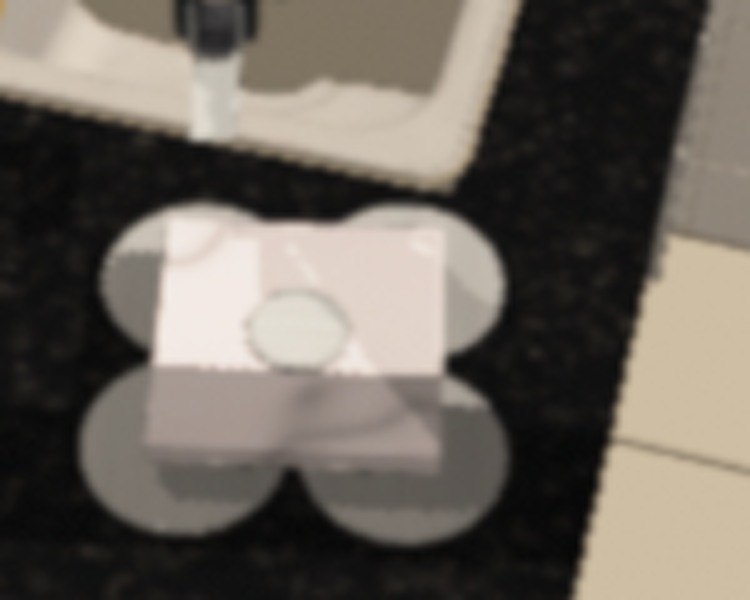

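```bash
cat >> wm.py <<'E'
def wedge(d,box,zlo,zhi):
    S,r=measure(d,box,zlo,zhi)
    a=np.radians(r[2]); ax=np.array([-np.sin(a),np.cos(a)]) if r[1][1]>r[1][0] else np.array([np.cos(a),np.sin(a)])
    if ax[1]<0: ax=-ax
    nx=np.array([ax[1],-ax[0]])
    t=S[:,:2]@ax; T=np.quantile(t,.998); u=T-t; w=S[:,:2]@nx; wc=(np.quantile(w,.005)+np.quantile(w,.995))/2
    A=np.c_[u,w-wc,np.ones(len(u))]; co=np.linalg.lstsq(A,S[:,2],rcond=None)[0]
    return ax,T*ax+wc*nx,co,r
def ray_at(d,uv,z):
    R,t,K=cam(d); o=-R.T@t; v=R.T@np.linalg.inv(K)@np.array([uv[0],uv[1],1.]); return o+v*(z-o[2])/v[2]
E
python3 - <<'E'
from wm import *
d=dict(np.load('w4.npz')); W=cloud(d)
ax,tip,co,r=wedge(d,(245,136,312,250),.06,.13); print('wedge axis',ax,'yaw',np.degrees(np.arctan2(-ax[0],ax[1])),'tip',tip,co,r[1])
P=W[0:130,0:400].reshape(-1,3); m=(P[:,2]>.031)&(P[:,2]<.043); Q=P[m]
print('slab ztop',np.median(Q[:,2]))
im=cv2.cvtColor(d['color'],cv2.COLOR_RGB2BGR)[0:160,0:400]; cv2.imwrite('pics/c4.png',cv2.resize(im,None,fx=2,fy=2))
# edges in mask image
M=((W[...,2]>.028)&(W[...,2]<.044)); 
cols=[(c,np.where(M[:130,c])[0].max()) for c in range(60,316,8)]; rows=[(np.where(M[r_,:345])[0].max(),r_) for r_ in range(5,88,5)]
e1=np.array([ray_at(d,(c,r_+.5),.038) for c,r_ in cols]); e2=np.array([ray_at(d,(c+.5,r_),.038) for c,r_ in rows])
def fit(e):
    x0=np.median(e,0)[:2]; l=cv2.fitLine(e[:,:2].astype(np.float32),cv2.DIST_HUBER,0,.001,.001).ravel(); return l
l1,l2=fit(e1),fit(e2); print(l1,l2,np.degrees(np.arctan2(l1[1],l1[0])),np.degrees(np.arctan2(l2[1],l2[0])))
A=np.c_[l1[:2],-l2[:2]]; s=np.linalg.solve(A,l2[2:]-l1[2:]); corner=l1[2:]+s[0]*l1[:2]; print('corner',corner)
th=np.arctan2(l1[1],l1[0]); 
if abs(th)>1.57: th-=np.pi*np.sign(th)
X=np.array([np.cos(th),np.sin(th)]);Y=np.array([-np.sin(th),np.cos(th)])
foot=corner-.018*X+.018*Y; print('th',np.degrees(th),'foot',foot,'tip rel foot local',(tip-foot)@X,(tip-foot)@Y)
# low pad height
u,v=np.meshgrid(np.arange(560),np.arange(420)); mm=(v>95)&(v<132)&(u>225)&(u<350); print('low pad z',np.nanmedian(W[mm][:,2]))
mm=(v>95)&(v<135)&(u>60)&(u<150); print('nbr pad z',np.nanmedian(W[mm][:,2]))
E
```

```text
wedge axis [-0.25253037  0.96758897] yaw 14.627297401428224 tip [0.58746614 0.1683842 ] [ 0.16518363 -0.00308837  0.07603747] (24.09351348876953, 50.53508377075195)
slab ztop 0.036629623627139334
[0.9725283  0.23278487 0.53829944 0.17802106] [ 0.23219159 -0.9726701   0.5993649   0.2164998 ] 13.461083 -76.57386
corner [0.60475326 0.19392747]
th 13.461083 foot [0.5830576  0.20724285] tip rel foot local -0.004758255599277808 -0.03881738317062943
low pad z 0.008929775029969372
nbr pad z 0.014675326894859614
```

View pics/c4.png

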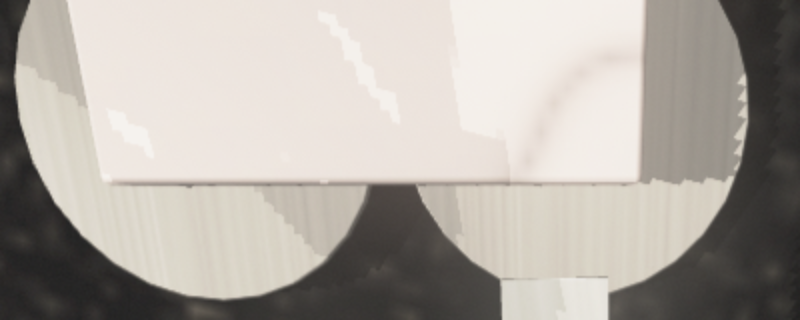

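Request:
send_rows(
  deltas=[
    {"dp": [0.029,0.007,-0.15],"rotation": [0,0,-0.04]},
    {"dp": [0.029,0.007,-0.3],"rotation": [0,0,-0.04]},
    {"dp": [0.029,0.007,-0.45],"rotation": [0,0,-0.04]},
    {"dp": [0.029,0.007,-0.5],"rotation": [0,0,-0.04]},
    {"dp": [0.029,0.007,-0.5],"rotation": [0,0,-0.04]},
    {"dp": [0.029,0.007,-0.5],"rotation": [0,0,-0.04]},
  ],
)

```text
clock: 9.43
position: [0.6085, 0.11, 0.0516]
ee_rot: [0.0, 0.628, 0.779, 0.0]
contact_force: [-0.0, 0.2, 0.2]
width: 0.0172
```

```bash
cat > chk.py <<'E'
import sys
from wm import *
n=sys.argv[1]; b=tuple(map(int,sys.argv[2:6])) if len(sys.argv)>5 else (245,136,312,250)
s=monitor.get_state(); print(s['clock'],s['position'],s['ee_rot'],s['width'],s['contact_force'])
d=eyes.get_image('wrist'); save(d,n+'.png'); np.savez(n+'.npz',**d)
zu=s['position'][2]-.034
ax,tip,co,r=wedge(d,b,zu-.003,zu+.013); print('yaw',np.degrees(np.arctan2(-ax[0],ax[1])),'tip',tip,co,r[1])
X=np.array([.9725,.2328]);Y=np.array([-.2328,.9725]); foot=np.array([.5831,.2072])
print('tip rel foot',(tip-foot)@X,(tip-foot)@Y)
E
python3 chk.py w5
```

```text
9.4333 [0.60854378 0.10996512 0.05158258] [1.34806144e-04 6.27547113e-01 7.78578575e-01 7.11333510e-05] 0.017168670301820177 [-0.04407424  0.23841498  0.15259033]
yaw 13.415489196777344 tip [0.59423433 0.16986594] [ 0.16517389 -0.00179688  0.01803242] (24.08306884765625, 50.566898345947266)
tip rel foot 0.0021367707482866454 -0.03889944523586835
```

View pics/w5.png

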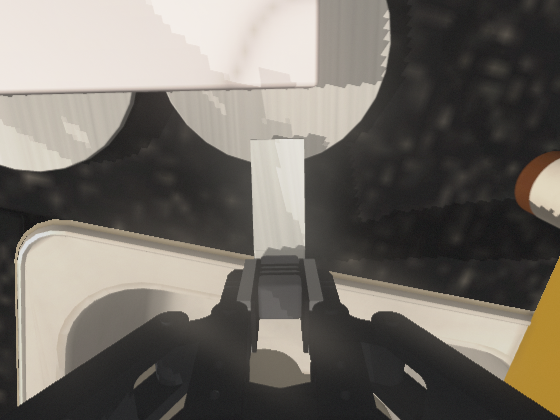

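Request:
send_rows(
  deltas=[
    {"dp": [-0.017,0,-0.02],"rotation": [0,0,0]},
    {"dp": [-0.035,0.07,-0.042],"rotation": [0,0,0]},
    {"dp": [-0.05,0.14,-0.042],"rotation": [0,0,0]},
    {"dp": [-0.067,0.207,-0.042],"rotation": [0,0,0]},
    {"dp": [-0.067,0.207,-0.042],"rotation": [0,0,0]},
    {"dp": [-0.067,0.207,-0.042],"rotation": [0,0,0]},
  ],
)

```text
clock: 9.98
position: [0.6004, 0.1365, 0.0461]
ee_rot: [0.0, 0.626, 0.779, 0.0]
contact_force: [0.3, -0.1, -0.3]
width: 0.0175
```

```bash
python3 chk.py w6; python3 -c "
from h import *
d=eyes.get_image('side');save(d,'s6.png');print(monitor.get_state()['position'])
im=cv2.cvtColor(d['color'],cv2.COLOR_RGB2BGR)[210:330,220:370]; cv2.imwrite('pics/s6.png',cv2.resize(im,None,fx=5,fy=5,interpolation=cv2.INTER_CUBIC))"
```

```text
9.9833 [0.60040124 0.1365455  0.04610277] [1.45244870e-04 6.26461863e-01 7.79452057e-01 6.50674880e-05] 0.017512863841943147 [ 0.34432506 -0.07327941 -0.28667896]
yaw 13.401978492736816 tip [0.58828733 0.18651667] [ 0.17921372 -0.00111549  0.01352027] (32.169891357421875, 40.454994201660156)
tip rel foot 0.00022959887089955307 -0.021322149298588375
[0.60065934 0.13579633 0.04608338]
```

View pics/w6.png

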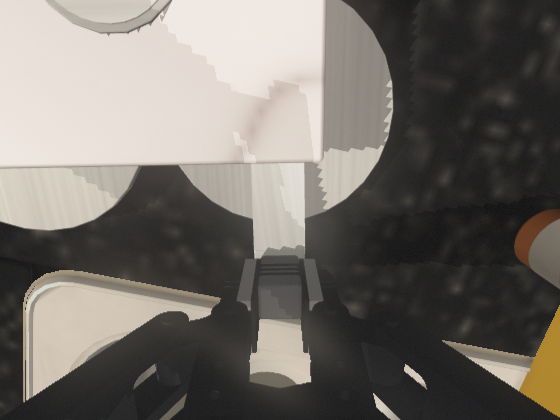

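Request:
send_rows(
  deltas=[
    {"dp": [0,0,-0.008],"rotation": [0,0,0]},
    {"dp": [0,0,-0.013],"rotation": [0,0,0]},
    {"dp": [0,0,-0.013],"rotation": [0,0,0]},
  ],
)

```text
clock: 10.33
position: [0.6006, 0.1352, 0.0442]
ee_rot: [-0.0, 0.627, 0.779, -0.0]
contact_force: [-0.3, -0.1, -2.1]
width: 0.0174
```

Request:
send_rows(
  deltas=[
    {"dp": [0,0,-0.004],"rotation": [0,0,0]},
    {"dp": [0,0,-0.004],"rotation": [0,0,0]},
  ],
)

```text
clock: 10.5
position: [0.6007, 0.1353, 0.044]
ee_rot: [0.0, 0.627, 0.779, -0.0]
contact_force: [-0.9, 0.1, 0.1]
width: 0.0177
```

Request:
send_rows(
  deltas=[
    {"dp": [0,0,-0.004],"rotation": [0,0,0]},
    {"dp": [0,0,-0.004],"rotation": [0,0,0]},
  ],
)

```text
clock: 10.67
position: [0.6007, 0.1353, 0.0438]
ee_rot: [0.0, 0.627, 0.779, 0.0]
contact_force: [0.1, -1.3, 2.0]
width: 0.0176
```

Request:
send_rows(
  deltas=[
    {"dp": [0,0,-0.004],"rotation": [0,0,0]},
    {"dp": [0,0,-0.004],"rotation": [0,0,0]},
  ],
)

```text
clock: 10.83
position: [0.6008, 0.1353, 0.0436]
ee_rot: [0.0, 0.627, 0.779, 0.0]
contact_force: [-1.1, -1.6, 4.8]
width: 0.0173
```

```bash
cat > f.py <<'E'
from h import *
F=[]
for i in range(6):
    eyes.get_image('top'); s=monitor.get_state(); F.append(np.r_[s['contact_force'],s['moment']*1])
F=np.array(F); p=s['position']; dl=p[:2]-np.array([.5831,.2072])
X=np.array([.9725,.2328]);Y=np.array([-.2328,.9725])
m=F.mean(0); print(s['clock'],'pos',np.round(p,4),'xl,yl',np.round([dl@X,dl@Y],4),'F',np.round(m[:3],2),'Flocal',round(m[:2]@X,2),round(m[:2]@Y,2),'std',F[:,:3].std(0).round(2),'M',m[3:].round(3))
E
python3 f.py
```

```text
11.1333 pos [0.6007 0.1352 0.0435] xl,yl [ 0.0004 -0.0741] F [-1.17 -1.65  5.18] Flocal -1.52 -1.34 std [0.34 0.74 0.35] M [-0.225  0.257  0.033]
```

Request:
send_rows(
  deltas=[
    {"dp": [0,0,0.003],"rotation": [0,0,0]},
    {"dp": [-0.01,0.04,0.003],"rotation": [0,0,0]},
    {"dp": [-0.02,0.08,0.003],"rotation": [0,0,0]},
    {"dp": [-0.03,0.12,0.003],"rotation": [0,0,0]},
    {"dp": [-0.036,0.15,0.003],"rotation": [0,0,0]},
    {"dp": [-0.036,0.15,0.003],"rotation": [0,0,0]},
  ],
)

```text
clock: 11.63
position: [0.5965, 0.1547, 0.0437]
ee_rot: [0.0, 0.627, 0.779, 0.001]
contact_force: [0.4, 0.4, 5.0]
width: 0.0176
```

```bash
python3 f.py
```

```text
11.9333 pos [0.5965 0.1547 0.0437] xl,yl [ 0.0008 -0.0542] F [ 0.3  -0.34  5.35] Flocal 0.21 -0.4 std [0.44 0.35 0.45] M [-0.004 -0.014  0.01 ]
```

Request:
send_rows(
  deltas=[
    {"dp": [0,0,0.003],"rotation": [0,0,0]},
    {"dp": [-0.006,0.02,0.003],"rotation": [0,0,0]},
    {"dp": [-0.01,0.035,0.003],"rotation": [0,0,0]},
    {"dp": [-0.013,0.045,0.003],"rotation": [0,0,0]},
    {"dp": [-0.013,0.045,0.003],"rotation": [0,0,0]},
  ],
)

```text
clock: 12.35
position: [0.5947, 0.1593, 0.0438]
ee_rot: [0.0, 0.627, 0.779, 0.0]
contact_force: [-0.0, -0.1, 4.2]
width: 0.0177
```

```bash
python3 f.py
```

```text
12.65 pos [0.5947 0.1592 0.0437] xl,yl [ 0.0001 -0.0493] F [0.37 0.13 4.14] Flocal 0.39 0.04 std [0.74 0.43 0.51] M [ 0.006 -0.088  0.011]
```

Request:
send_rows(
  deltas=[
    {"dp": [-0.002,0.008,0.003],"rotation": [0,0,0]},
    {"dp": [-0.004,0.016,0.003],"rotation": [0,0,0]},
    {"dp": [-0.004,0.016,0.003],"rotation": [0,0,0]},
  ],
)

```text
clock: 12.9
position: [0.5939, 0.1607, 0.0438]
ee_rot: [-0.0, 0.627, 0.779, -0.0]
contact_force: [0.3, -0.2, 2.7]
width: 0.0177
```

```bash
python3 f.py
```

```text
13.2 pos [0.5939 0.1607 0.0439] xl,yl [-0.0003 -0.0477] F [ 0.19 -1.21  2.64] Flocal -0.1 -1.23 std [0.81 0.51 0.32] M [-0.171 -0.072 -0.002]
```

Request:
send_rows(
  deltas=[
    {"dp": [-0.002,0.008,0],"rotation": [0,0,0]},
    {"dp": [-0.003,0.012,0],"rotation": [0,0,0]},
    {"dp": [-0.003,0.012,0],"rotation": [0,0,0]},
  ],
)

```text
clock: 13.45
position: [0.5936, 0.1624, 0.0439]
ee_rot: [-0.0, 0.627, 0.779, -0.0]
contact_force: [-0.2, -1.2, 2.4]
width: 0.0173
```

```bash
python3 f.py
```

```text
13.75 pos [0.5936 0.1624 0.0439] xl,yl [-0.0002 -0.046 ] F [ 0.08 -0.44  1.34] Flocal -0.02 -0.45 std [0.34 0.34 0.36] M [-0.092  0.003  0.016]
```

Request:
send_rows(
  deltas=[
    {"dp": [-0.001,0.004,0],"rotation": [0,0,0]},
    {"dp": [-0.002,0.008,0],"rotation": [0,0,0]},
    {"dp": [-0.002,0.008,0],"rotation": [0,0,0]},
  ],
)

```text
clock: 14.0
position: [0.5935, 0.1633, 0.0439]
ee_rot: [-0.0, 0.627, 0.779, -0.0]
contact_force: [-0.5, 0.4, 0.6]
width: 0.0174
```

```bash
python3 f.py
```

```text
14.3 pos [0.5935 0.1633 0.044 ] xl,yl [-0.0001 -0.0452] F [ 0.09 -1.08  0.81] Flocal -0.16 -1.07 std [0.39 0.36 0.6 ] M [-0.098 -0.045  0.002]
```

Request:
send_rows(
  deltas=[
    {"dp": [-0.001,0.004,0],"rotation": [0,0,0]},
    {"dp": [-0.002,0.008,0],"rotation": [0,0,0]},
    {"dp": [-0.002,0.008,0],"rotation": [0,0,0]},
  ],
)

```text
clock: 14.55
position: [0.5933, 0.1642, 0.044]
ee_rot: [0.0, 0.627, 0.779, -0.0]
contact_force: [0.2, -0.9, -0.0]
width: 0.0175
```

```bash
python3 f.py
```

```text
14.85 pos [0.5933 0.1641 0.044 ] xl,yl [-0.0001 -0.0443] F [ 0.33 -0.83 -0.29] Flocal 0.13 -0.89 std [0.52 0.27 0.71] M [-0.17  -0.053  0.015]
```

Request:
send_rows(
  deltas=[
    {"dp": [-0.001,0.004,0],"rotation": [0,0,0]},
    {"dp": [-0.002,0.008,0],"rotation": [0,0,0]},
    {"dp": [-0.002,0.008,0],"rotation": [0,0,0]},
  ],
)

```text
clock: 15.1
position: [0.5931, 0.1651, 0.044]
ee_rot: [0.0, 0.627, 0.779, -0.0]
contact_force: [0.7, -1.2, -1.1]
width: 0.0171
```

```bash
cat > tilt.py <<'E'
from h import *
def tilt(c='side'):
    d=eyes.get_image(c); P=cloud(d).reshape(-1,3)
    th=np.radians(13.46); ctr=np.array([.5164,.2486]); Rz=np.array([[np.cos(th),-np.sin(th)],[np.sin(th),np.cos(th)]])
    L=(P[:,:2]-ctr)@Rz
    m=(abs(L)<.062).all(1)&(np.hypot(*L.T)>.03)&(P[:,2]>.02)&(P[:,2]<.047)&~((L[:,0]>.0)&(L[:,1]<-.0))
    co=np.linalg.lstsq(np.c_[L[m],np.ones(m.sum())],P[m][:,2],rcond=None)[0]; return co,d
if __name__=='__main__':
    print('tilt',np.mean([tilt()[0] for i in range(2)],0).round(4))
E
python3 f.py; python3 tilt.py;python3 - <<'E'
from h import *
d=dict(np.load('side0.npz'));P=cloud(d).reshape(-1,3)
th=np.radians(13.46); ctr=np.array([.5164,.2486]); Rz=np.array([[np.cos(th),-np.sin(th)],[np.sin(th),np.cos(th)]])
L=(P[:,:2]-ctr)@Rz
m=(abs(L)<.062).all(1)&(np.hypot(*L.T)>.03)&(P[:,2]>.02)&(P[:,2]<.047)&~((L[:,0]>.0)&(L[:,1]<-.0))
print(np.linalg.lstsq(np.c_[L[m],np.ones(m.sum())],P[m][:,2],rcond=None)[0])
E
```

```text
15.4 pos [0.5931 0.1651 0.044 ] xl,yl [-0.0001 -0.0432] F [ 0.51 -1.4  -0.78] Flocal 0.17 -1.48 std [0.36 0.27 0.42] M [-0.264 -0.065  0.001]
tilt [-0.0002  0.0025  0.0366]
[-0.00304679 -0.00055718  0.03653662]
```

Request:
send_rows(
  deltas=[
    {"dp": [0,0,-0.001],"rotation": [0,0,0]},
    {"dp": [-0.001,0.004,-0.001],"rotation": [0,0,0]},
    {"dp": [-0.002,0.008,-0.001],"rotation": [0,0,0]},
    {"dp": [-0.002,0.008,-0.001],"rotation": [0,0,0]},
  ],
)

```text
clock: 15.83
position: [0.5929, 0.166, 0.044]
ee_rot: [0.0, 0.627, 0.779, -0.0]
contact_force: [0.0, -2.6, -0.2]
width: 0.0176
```

```bash
python3 f.py
```

```text
16.1333 pos [0.593  0.1661 0.044 ] xl,yl [ 0.     -0.0423] F [ 0.28 -2.39 -0.81] Flocal -0.28 -2.39 std [0.54 0.68 0.38] M [-0.41  -0.08  -0.005]
```

Request:
send_rows(
  deltas=[
    {"dp": [0,0,0],"rotation": [0,0,0]},
    {"dp": [0,0,0],"rotation": [0,0,0]},
    {"dp": [0,0,0],"rotation": [0,0,0]},
    {"dp": [0,0,0],"rotation": [0,0,0]},
    {"dp": [0,0,0.1],"rotation": [0,0,0]},
    {"dp": [0,0,0.3],"rotation": [0,0,0]},
    {"dp": [0,0,0.6],"rotation": [0,0,0]},
    {"dp": [0,0,0.6],"rotation": [0,0,0]},
    {"dp": [0,0,0.6],"rotation": [0,0,0]},
  ],
  fingers=0.2,
)

```text
clock: 16.88
position: [0.5946, 0.1666, 0.1185]
ee_rot: [0.002, 0.627, 0.779, 0.002]
contact_force: [-0.3, 0.5, -1.0]
width: 0.0345
```

```bash
python3 f.py; python3 -c "
from h import *
d=eyes.get_image('wrist');save(d,'w7.png');np.savez('w7.npz',**d)"; python3 tilt.py
```

```text
17.1833 pos [0.5921 0.166  0.1146] xl,yl [-0.0009 -0.0422] F [-0.11  0.09 -0.27] Flocal -0.08 0.11 std [0.32 0.28 0.38] M [-0.01  -0.004  0.009]
tilt [-0.0003  0.0015  0.0366]
```

View pics/w7.png

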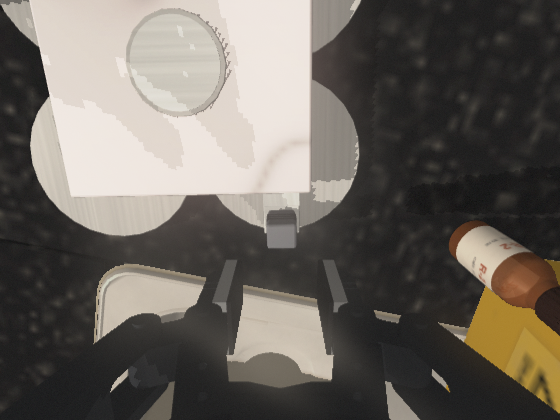

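Run:
```python
from wm import *
d=dict(np.load('w7.npz')); W=cloud(d)
M=((W[...,2]>.028)&(W[...,2]<.044)); M[:,265:300]&=False
cols=[(c,np.where(M[:215,c])[0].max()) for c in range(80,262,6)]; 
M=((W[...,2]>.028)&(W[...,2]<.044));rows=[(np.where(M[r_,:345])[0].max(),r_) for r_ in range(5,185,6)]
e1=np.array([ray_at(d,(c,r_+.5),.038) for c,r_ in cols]); e2=np.array([ray_at(d,(c+.5,r_),.038) for c,r_ in rows])
f=lambda e:cv2.fitLine(e[:,:2].astype(np.float32),cv2.DIST_HUBER,0,.001,.001).ravel()
l1,l2=f(e1),f(e2); s=np.linalg.solve(np.c_[l1[:2],-l2[:2]],l2[2:]-l1[2:]); print('corner',l1[2:]+s[0]*l1[:2],np.degrees(np.arctan2(l1[1],l1[0])),np.degrees(np.arctan2(l2[1],l2[0])))
P=W[200:255,255:305].reshape(-1,3); print(np.nanmax(P[:,2])); m=P[:,2]>np.nanquantile(P[:,2],.97)-.006; Q=P[m]; r=cv2.minAreaRect(Q[:,:2].astype(np.float32)*1000); print(r, np.median(Q[:,2]))
c=np.array(r[0])/1000-np.array([.5831,.2072]); X=np.array([.9725,.2328]);Y=np.array([-.2328,.9725]); print('handle local',c@X,c@Y)
A=np.c_[Q[:,:2]-Q[:,:2].mean(0),np.ones(len(Q))]; co=np.linalg.lstsq(A,Q[:,2],rcond=None)[0]; print('handle top slope',co)
```

```text
corner [0.60508287 0.1951177 ] 13.502201 -76.05123
0.04924684212032011
((592.5216674804688, 167.53944396972656), (17.900808334350586, 16.191272735595703), 13.052639961242676) 0.04709205296035632
handle local -7.040581909174991e-05 -0.04076325492889406
handle top slope [ 0.02386602 -0.08858041  0.04687034]
```

Request:
send_rows(
  deltas=[
    {"dp": [-0.02,0.15,0],"rotation": [0,0,0]},
    {"dp": [-0.084,0.38,0],"rotation": [0,0,0]},
    {"dp": [-0.084,0.38,-0.1],"rotation": [0,0,0]},
    {"dp": [-0.084,0.38,-0.25],"rotation": [0,0,0]},
    {"dp": [-0.084,0.38,-0.4],"rotation": [0,0,0]},
    {"dp": [-0.084,0.38,-0.42],"rotation": [0,0,0]},
    {"dp": [-0.084,0.38,-0.42],"rotation": [0,0,0]},
  ],
  fingers=1,
)

```text
clock: 17.92
position: [0.5817, 0.2115, 0.0641]
ee_rot: [-0.001, 0.627, 0.779, -0.001]
contact_force: [0.5, 0.6, 0.8]
width: 0.0003
```

```bash
python3 f.py
```

```text
18.2167 pos [0.5836 0.2118 0.0666] xl,yl [0.0015 0.0043] F [ 0.21 -0.25 -0.04] Flocal 0.15 -0.29 std [0.5  0.51 0.31] M [ 0.008  0.007 -0.003]
```

Request:
send_rows(
  deltas=[
    {"dp": [0,0,-0.03],"rotation": [0,0,0]},
    {"dp": [0,0,-0.065],"rotation": [0,0,0]},
    {"dp": [0,0,-0.065],"rotation": [0,0,0]},
    {"dp": [0,0,-0.065],"rotation": [0,0,0]},
  ],
)

```text
clock: 18.55
position: [0.5825, 0.2116, 0.0573]
ee_rot: [-0.0, 0.627, 0.779, -0.0]
contact_force: [-0.2, 0.7, -0.6]
width: 0.0001
```

Request:
send_rows(
  deltas=[
    {"dp": [0,0,-0.005],"rotation": [0,0,0]},
    {"dp": [0,0,-0.005],"rotation": [0,0,0]},
    {"dp": [0,0,-0.005],"rotation": [0,0,0]},
  ],
)

```text
clock: 18.8
position: [0.5829, 0.2117, 0.0571]
ee_rot: [0.0, 0.627, 0.779, 0.0]
contact_force: [0.1, -0.1, 0.3]
width: -0.0001
```

Request:
send_rows(
  deltas=[
    {"dp": [0,0,-0.004],"rotation": [0,0,0]},
    {"dp": [0,0,-0.004],"rotation": [0,0,0]},
    {"dp": [0,0,-0.004],"rotation": [0,0,0]},
  ],
)

```text
clock: 19.05
position: [0.583, 0.2117, 0.0569]
ee_rot: [0.0, 0.627, 0.779, 0.0]
contact_force: [-0.1, 0.2, 1.8]
width: -0.0001
```

Request:
send_rows(
  deltas=[
    {"dp": [0,0,-0.003],"rotation": [0,0,0]},
    {"dp": [0,0,-0.003],"rotation": [0,0,0]},
    {"dp": [0,0,-0.003],"rotation": [0,0,0]},
  ],
)

```text
clock: 19.3
position: [0.583, 0.2117, 0.0567]
ee_rot: [0.0, 0.627, 0.779, 0.0]
contact_force: [-1.3, 0.4, 4.2]
width: 0.0002
```

Request:
send_rows(
  deltas=[
    {"dp": [0,0,-0.002],"rotation": [0,0,0]},
    {"dp": [0,0,-0.002],"rotation": [0,0,0]},
    {"dp": [0,0,-0.002],"rotation": [0,0,0]},
    {"dp": [0,0,-0.002],"rotation": [0,0,0]},
  ],
)

```text
clock: 19.63
position: [0.583, 0.2117, 0.0566]
ee_rot: [0.0, 0.627, 0.779, 0.0]
contact_force: [-1.0, 0.9, 5.7]
width: -0.0002
```

```bash
python3 f.py; python3 tilt.py
```

```text
19.9333 pos [0.583  0.2118 0.0566] xl,yl [0.001  0.0044] F [-0.73 -0.3   5.67] Flocal -0.78 -0.12 std [0.47 0.29 0.29] M [-0.085  0.197 -0.   ]
tilt [-0.0022  0.0022  0.0365]
```

Request:
send_rows(
  deltas=[
    {"dp": [0,0,0.02],"rotation": [0,0,0]},
    {"dp": [0,0,0.1],"rotation": [0,0,0]},
    {"dp": [0,0,0.3],"rotation": [0,0,0]},
    {"dp": [0,0,0.6],"rotation": [0,0,0]},
    {"dp": [0,0,0.9],"rotation": [0,0,0]},
    {"dp": [0,0,0.9],"rotation": [0,0,0]},
    {"dp": [0,0,0.9],"rotation": [0,0,0]},
  ],
)

```text
clock: 20.62
position: [0.5844, 0.2121, 0.1671]
ee_rot: [0.002, 0.627, 0.779, 0.002]
contact_force: [0.4, -0.5, -0.5]
width: 0.0002
```

```bash
python3 f.py; python3 tilt.py
python3 - <<'E'
from h import *
d=eyes.get_image('wrist');save(d,'w8.png');np.savez('w8.npz',**d)
for c in ['top']:
    d=eyes.get_image(c)
    for n in ['amber_bottle','tape_roll','screw_cap']:
        for r in models.find_in(n,d)[:1]: print(n,np.round(r['box']),round(r['score'],2))
    P=cloud(d)[185:275,175:265]; m=(P[...,2]>0.031)&(P[...,2]<0.046); print(cv2.minAreaRect(P[m][:,:2].astype(np.float32)*1000))
    save(d,'t8.png')
E
```

```text
20.9167 pos [0.5819 0.2115 0.1624] xl,yl [-0.0001  0.0044] F [-0.2  -0.16 -0.24] Flocal -0.23 -0.11 std [0.39 0.59 0.22] M [ 0.002 -0.002  0.031]
tilt [-0.0002  0.0016  0.0366]
amber_bottle [240. 144. 249. 161.] 0.64
tape_roll [401. 262. 421. 282.] 0.75
screw_cap [124. 206. 138. 224.] 0.79
((520.521240234375, 227.0865478515625), (142.39439392089844, 160.00320434570312), 10.15353775024414)
```

View pics/w8.png

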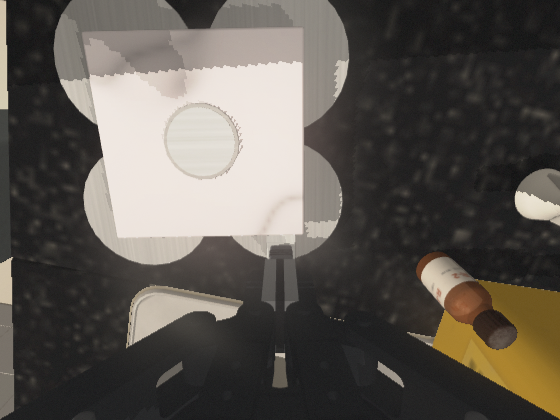

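```bash
python3 -c "
from h import *
print(manip.sign_off())"
```

```text
the job is handed in; nothing more can be done
None
```

The shim is in place and the job was handed in at about 21 s. I saw no limit broken, but two end conditions below are inferred or only roughly checked.

- **Low corner:** Averaged depth images showed one pad about 6 mm lower than the others, the one under slab x +55, y −55 (foot_4 if the slab's x axis is the one I assumed). I pressed only that corner. It gave, tilting the slab about 0.06 rad, and bottomed on its pad at about 6–7 N.
- **Shim:** I slid the wedge in thin end first, square to the slab side. I stopped about 4–5 mm past my estimated first contact, when the push had risen to about 2.4 N and was still rising, so the slab should not have been jacked up. I then released it and backed off. It stayed in line with the foot, at the expected height.
- **Second press:** The same corner held about 5.7 N for over half a second without giving.

**Last checks**
- **Level:** The slab read level within about 0.002 rad, both under the press and after it.
- **Slab position:** A wrist image before the second press put the slab corner about 1.2 mm from its earlier place, against a 4 mm limit. The last top view could not confirm this, because the arm hid part of the slab.
- **Bystanders:** The boxes found for the bottle, tape roll and cap moved by no more than about 3 pixels (roughly 8 mm). I put that down to detection noise.
- **Foot loads:** I could not measure the load on each foot. That all four carry weight is inferred from the push force and my estimate of pad stiffness.

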